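Lock up the tile press mould

ROBOT

A 7-joint arm with a two-finger parallel gripper is mounted at the origin on the work surface. World frame = base frame: x ahead of the robot, y to its left, z up, the work surface at z = 0. Lengths are in m, angles in degrees, forces in N, time in s.
With the tool pointing down it reaches from about 0.4 to 0.925 m from the base axis. Payload 5.6 kg.
Tool frame: the origin (TCP) lies midway between the tips of the shut fingers; the grasp point (between the pads) lies 19 mm behind it; z points along the fingers, y is the line along which they close (so a half turn about z gives the same grasp; the last joint's range is limited). The gripper opens to 85 mm and grips with 20 to 120 N. Pads are 22 mm wide; open, the fingers measure 114 mm over their backs; the gripper's body (76 mm by 85 mm) begins 54 mm behind the grasp point. The pads swing forward as they close: fully open they stand 13 mm farther back than shut.
Start: joints at [62.624, 26.786, -0.665, 91.828, 0.344, 61.387, -3.226], TCP at [0.274, -0.59, 0.231] pointing down, gripper open.
Joint ranges: [-144.91, 144.91], [-17.63, 115.5], [-89.93, 88.59], [15.96, 139.68], [-74.01, 254.01], [8.47, 105.57], [-167.45, 167.45]. Speed limits (degrees/s): [147.25, 147.25, 180, 180, 180, 180, 180].

INTERFACE

Orientations are given as a 3x3 rotation matrix whose columns are the frame's x, y, z axes.
In Python, from bench import env, grab_frame, camera_info, search_frame gives the robot as it stands. The module is installed in compiled form; this text tells all that it offers.
- The arm moves only by the shell command python3 -m pendant 'ROWS' [FORCE]. ROWS is JSON, a list of rows, each a list of 5 numbers: the opening, from -1 (shut) to 1 (fully open), then the shift along the tool's x, y, z in mm, then the turn about the tool's z in degrees. In form: [[gripper, tx, ty, tz, turn], ...]. A call has 1 to 20 rows; each row is the pose to reach, as a shift and turn from the pose commanded when the call began, along the tool's axes at that moment; what a row does not reach only later rows make up. A row lasts 1/10 s, in which the tool goes at most 50 mm and 8.59 degrees, less where a joint would pass 70% of its speed; a pose out of reach is approached as far as the arm can. A call with a gripper value outside its range is refused whole. The fingers move at their own pace and stop on an object; FORCE is the grip in N (left out, the last holds). Time passes only in rows, so rows that repeat a pose let the fingers close. It gives the time, the measured TCP pose, the force, the opening and the grip force at its end, in the units of the state.
- env.sense(): the state, without advancing time (a new reading comes with each control period).
- grab_frame(name): name is "scene" or "side" or "wrist"; returns the picture (480x640x3 uint8, red, green, blue); there is no depth.
- camera_info(name): a dict with "camera_matrix" (3x3 intrinsics, pixels), "k1" (the pictures are not rectified: a ray, as slopes to the right and down, at radius r is drawn at 1 + k1 r^2 times it, then the intrinsics apply), "R" (3x3) and "t" (3): a world point X has camera coordinates R X + t. Camera axes: x right, y down, z forward; pixel columns grow to the right and rows downward; lengths in m; the calibration is good to about 2 mm. A picture is of the moment at which its call begins: read the wrist's pose just before it. camera_info takes no time and is no camera call; for the wrist camera it gives the pose at the moment of the call.
- env.close_job(): hands the job in; it is judged then, once.
Trained networks look in the newest picture that a camera, given by its name, has taken for a name from the list of things; names that differ only in an ending like _2 or _b are one class to them, and where a whole thing is asked for, a point or a joint stands for the part that bears it (a point fixed in the world has none). Each returns a list of dicts, best first, with "p" (0 to 1); they miss things now and then, are a little off and sometimes report something else, mostly with a low value. They report only what shows in the picture. A call takes as long as a camera call. They do not tell look-alikes from the thing itself.
- search_frame(camera, name): "rect" ([left, top, right, bottom] in pixels, round what is visible of it).
The state is a dict: "time": time; "joint_positions": joint angles; "qvel": joint speeds; "effort": joint torques, N m; "ee_pos": TCP position; "tcp_rot": TCP orientation; "ft_force": force on the tool from outside, world axes, zero at the start; "moment": the same for the moment, N m; "gripper_width": finger opening in m; "grasp_force": force on a finger pad.
Only numpy, scipy, OpenCV 4.12 (cv2) and the standard library are available. Lean on these libraries where they do the work, as an engineer would, in place of code of your own. Each camera call takes 0.05 s, during which the arm holds its last target. There are 200 camera calls.

TASK

Lock up the tile press mould: push every orange-handled rod lying on the bench through an eyelet of its own at the side of the mould, fully home with the handle's face against the eyelet. Only then turn the four bolt knobs clockwise to their end stops, one after the other: red, yellow, blue, black. Leave everything else on the bench where it is.

Things in the scene. Friction and masses are not known exactly. Their poses are not given: they have to be found in the camera images.
- press: tile press mould, fixed: green base plate 240 (its x) x 275 (its y) x 15 mm, on it an aluminium half 200 x 175 mm (y = -40 to 135 mm), top 50 mm above the bench. Origin on the bench under the plate's middle; its y is roughly world y. Three eyelets stand at its -y side (eye1 to eye3); on top four knobs, one at each of (x, y) = (+-60, 0), (+-60, 105) mm, colours in any order.
- eye1 (a point): centre of the mouth of eyelet 1, at x, y, z = -80, -130, 60 mm in the press frame, same axes. A steel ring, outer diameter 28, bore 15 mm along the press's y, 16 mm long; 14 mm behind it, in line, an aluminium eyelet (bore 16, 14 mm long). A rod goes in level along the press's +y, through both, with 18 mm to spare before the aluminium half.
- eye2 (a point): centre of the mouth of eyelet 2, at x, y, z = 0, -130, 60 mm in the press frame, same axes. A steel ring, outer diameter 28, bore 15 mm along the press's y, 16 mm long; 14 mm behind it, in line, an aluminium eyelet (bore 16, 14 mm long). A rod goes in level along the press's +y, through both, with 18 mm to spare before the aluminium half.
- eye3 (a point): centre of the mouth of eyelet 3, at x, y, z = 80, -130, 60 mm in the press frame, same axes. A steel ring, outer diameter 28, bore 15 mm along the press's y, 16 mm long; 14 mm behind it, in line, an aluminium eyelet (bore 16, 14 mm long). A rod goes in level along the press's +y, through both, with 18 mm to spare before the aluminium half.
- rodA: locking rod (one of up to three equal ones; None if absent): orange square handle 20 x 20 x 50 mm and, along its +x, a steel rod 10 mm thick sticking out 72 mm, round-ended; about 90 g. Lies on the bench at first. Origin: centre of the handle, on the rod axis, 10 mm above the bench when lying; x along the rod to its tip, 97 mm ahead of the origin.
- rodA_shoulder (a point): on the rod axis at the handle's front face, 25 mm ahead of the handle's centre: meets the eyelet's mouth when the rod is fully home
- rodB: locking rod (one of up to three equal ones; None if absent): orange square handle 20 x 20 x 50 mm and, along its +x, a steel rod 10 mm thick sticking out 72 mm, round-ended; about 90 g. Lies on the bench at first. Origin: centre of the handle, on the rod axis, 10 mm above the bench when lying; x along the rod to its tip, 97 mm ahead of the origin.
- rodB_shoulder (a point): on the rod axis at the handle's front face, 25 mm ahead of the handle's centre: meets the eyelet's mouth when the rod is fully home
- rodC: locking rod (one of up to three equal ones; None if absent): orange square handle 20 x 20 x 50 mm and, along its +x, a steel rod 10 mm thick sticking out 72 mm, round-ended; about 90 g. Lies on the bench at first. Origin: centre of the handle, on the rod axis, 10 mm above the bench when lying; x along the rod to its tip, 97 mm ahead of the origin.
- rodC_shoulder (a point): on the rod axis at the handle's front face, 25 mm ahead of the handle's centre: meets the eyelet's mouth when the rod is fully home
- red (a joint): turn of the red captive bolt knob in rad: grows clockwise as seen from above, 0 = fully loose, 2.618 (150 degrees) = hard end stop; a light steady friction of 0.06 N m, stays where it is left. Starts between 0 and 0.8, so that it needs more than one grasp.
- red_grip (a point): on the vertical axis of the red knob at the height to grip, 87 mm above the bench; its x lies along the grip bar and turns with it. Bar 42 mm long, 14 mm thick, from 62 to 94 mm above the bench, on a 44 mm disc; white mark on its -x half. At joint 0 its x is the press's x; at the end stop it is 150 degrees clockwise of that.
- yellow (a joint): turn of the yellow captive bolt knob in rad: grows clockwise as seen from above, 0 = fully loose, 2.618 (150 degrees) = hard end stop; a light steady friction of 0.06 N m, stays where it is left. Starts between 0 and 0.8, so that it needs more than one grasp.
- yellow_grip (a point): on the vertical axis of the yellow knob at the height to grip, 87 mm above the bench; its x lies along the grip bar and turns with it. Bar 42 mm long, 14 mm thick, from 62 to 94 mm above the bench, on a 44 mm disc; white mark on its -x half. At joint 0 its x is the press's x; at the end stop it is 150 degrees clockwise of that.
- blue (a joint): turn of the blue captive bolt knob in rad: grows clockwise as seen from above, 0 = fully loose, 2.618 (150 degrees) = hard end stop; a light steady friction of 0.06 N m, stays where it is left. Starts between 0 and 0.8, so that it needs more than one grasp.
- blue_grip (a point): on the vertical axis of the blue knob at the height to grip, 87 mm above the bench; its x lies along the grip bar and turns with it. Bar 42 mm long, 14 mm thick, from 62 to 94 mm above the bench, on a 44 mm disc; white mark on its -x half. At joint 0 its x is the press's x; at the end stop it is 150 degrees clockwise of that.
- black (a joint): turn of the black captive bolt knob in rad: grows clockwise as seen from above, 0 = fully loose, 2.618 (150 degrees) = hard end stop; a light steady friction of 0.06 N m, stays where it is left. Starts between 0 and 0.8, so that it needs more than one grasp.
- black_grip (a point): on the vertical axis of the black knob at the height to grip, 87 mm above the bench; its x lies along the grip bar and turns with it. Bar 42 mm long, 14 mm thick, from 62 to 94 mm above the bench, on a 44 mm disc; white mark on its -x half. At joint 0 its x is the press's x; at the end stop it is 150 degrees clockwise of that.
- vase: glazed grey vase, 100 mm wide, 175 mm tall; a bystander, to be left where it is; origin at the centre of its underside (caliper: beam's middle; paddle: near its neck)
- caliper: yellow plastic caliper, 160 x 60 mm, lying flat; a bystander, to be left where it is; origin at the centre of its underside (caliper: beam's middle; paddle: near its neck)
- paddle: wooden paddle, 280 x 65 x 12 mm, lying flat; a bystander, to be left where it is; origin at the centre of its underside (caliper: beam's middle; paddle: near its neck)
- rib: round wooden rib, 64 mm across, 7 mm thick, lying flat; a bystander, to be left where it is; origin at the centre of its underside (caliper: beam's middle; paddle: near its neck)
- glaze_jar: glaze jar with black cap, 72 mm wide, 90 mm tall; a bystander, to be left where it is; origin at the centre of its underside (caliper: beam's middle; paddle: near its neck)
Not all that is in view belongs to the job. Leave any green or pink look-alike of the rodA alone.

How it is judged:
By the outcome, as a careful person would: the job done as asked, in the order asked, and still so for the second after the job is handed in, with the robot touching nothing.
Of rodA, rodB, rodC only 2 to 3 are there at a start; the rules pass over those that are not, and their reading is None.
At some moment in a run one of rodA, rodB, rodC may be knocked a few centimetres aside while the robot is not near it.
Once in a run the grip may slacken for a moment while it holds something.
It also fails if it takes over 210 s, if anything falls off the work surface, if the arm or the gripper's body presses on something with over 40 N, if the wrist force passes 120 N, or if a joint passes its speed limit or range.

## Working session

There is one attempt and no reset: what is moved stays moved. The work goes in short steps, Python scripts to look and compute and a shell command to move; the robot and the scene stay as the last step left them, time stands still between calls to the robot, and variables do not carry over. Pictures are saved under pics/ and viewed, at most 14 in all, crops included, and the job is handed in when it is done.

```bash
mkdir -p pics
cat > h.py <<'E'
import numpy as np, cv2
from bench import env, grab_frame, camera_info, search_frame
def snap(cam,name=None):
    im=grab_frame(cam); ci=camera_info(cam)
    if name: cv2.imwrite(f'pics/{name}.png',im[:,:,::-1])
    return im,ci
def proj(ci,X):
    X=np.atleast_2d(X); c=X@np.array(ci['R']).T+np.array(ci['t']); s=c[:,:2]/c[:,2:]
    s=s*(1+ci['k1']*(s**2).sum(1,keepdims=True)); K=np.array(ci['camera_matrix'])
    return s@K[:2,:2].T+K[:2,2]
def back(ci,uv,z):
    uv=np.atleast_2d(np.asarray(uv,float)); K=np.array(ci['camera_matrix'])
    p=cv2.undistortPoints(uv.reshape(-1,1,2),K,np.array([ci['k1'],0,0,0,0.])).reshape(-1,2)
    R=np.array(ci['R']);t=np.array(ci['t'])
    d=np.c_[p,np.ones(len(p))]@R; o=-R.T@t
    return o+d*((z-o[2])/d[:,2])[:,None]
E
python3 - <<'E'
from h import *
for c in ['scene','side','wrist']:
    im,ci=snap(c,c+'0'); print(c,np.round(ci['R'],3).tolist(),np.round(ci['t'],3),ci['k1'],ci['camera_matrix'][0][0])
    if c!='wrist':
        for n in ['press','rodA','red','yellow','blue','black','vase','caliper','paddle','rib','glaze_jar']:
            print(n,[(np.round(d['rect']).astype(int).tolist(),round(d['p'],2)) for d in search_frame(c,n)][:6])
s=env.sense(); print(s['ee_pos'],np.round(s['tcp_rot'],3).tolist(),s['time'])
E
```

```text
scene [[0.793, 0.609, -0.015], [0.386, -0.521, -0.761], [-0.471, 0.598, -0.648]] [-0.433 -0.138  1.627] -0.094221335463036 501.78138252207515
press [([277, 206, 403, 290], 0.64)]
rodA [([204, 285, 237, 319], 0.8), ([139, 300, 183, 335], 0.71), ([193, 335, 234, 371], 0.58), ([354, 223, 365, 246], 0.24)]
red [([318, 206, 334, 228], 0.46), ([258, 320, 289, 362], 0.42)]
yellow [([352, 224, 364, 242], 0.52), ([278, 204, 403, 289], 0.51)]
blue [([372, 207, 388, 226], 0.46)]
black [([278, 205, 400, 290], 0.68), ([341, 192, 353, 212], 0.64), ([348, 224, 366, 248], 0.64), ([257, 323, 288, 362], 0.59)]
vase [([370, 135, 395, 188], 0.89)]
caliper [([310, 340, 369, 381], 0.98)]
paddle [([391, 250, 457, 319], 0.67)]
rib [([176, 395, 210, 424], 0.89)]
glaze_jar [([410, 173, 435, 202], 0.96), ([310, 338, 371, 381], 0.6)]
side [[-0.999, -0.049, 0.009], [-0.033, 0.512, -0.858], [0.038, -0.858, -0.513]] [0.563 0.09  1.253] -0.07939801636684489 470.1267532637214
press [([278, 237, 384, 332], 0.6), ([250, 208, 270, 233], 0.44)]
rodA [([392, 216, 434, 225], 0.73), ([275, 233, 387, 329], 0.7), ([337, 187, 344, 208], 0.64)]
red [([352, 255, 369, 273], 0.89), ([317, 174, 326, 186], 0.45), ([271, 353, 312, 414], 0.28)]
yellow [([302, 252, 321, 274], 0.64)]
blue [([294, 277, 314, 303], 0.64)]
black [([347, 282, 369, 306], 0.7)]
vase [([344, 326, 405, 422], 0.84)]
caliper [([246, 206, 274, 232], 0.51), ([274, 234, 386, 331], 0.41)]
paddle [([199, 251, 241, 319], 0.93), ([274, 234, 386, 330], 0.46)]
rib [([312, 174, 330, 186], 0.57)]
glaze_jar [([272, 355, 313, 415], 0.66), ([354, 256, 372, 277], 0.16)]
wrist [[0.42, -0.908, -0.001], [-0.876, -0.405, 0.261], [-0.237, -0.109, -0.965]] [-0.651 -0.033  0.379] -0.020781998508322505 370.78610158142806
[ 0.27373617 -0.5895677   0.23131852] [[0.907, 0.421, -0.0], [0.421, -0.907, -0.0], [-0.0, 0.0, -1.0]] 1.25
```

View pics/scene0.png

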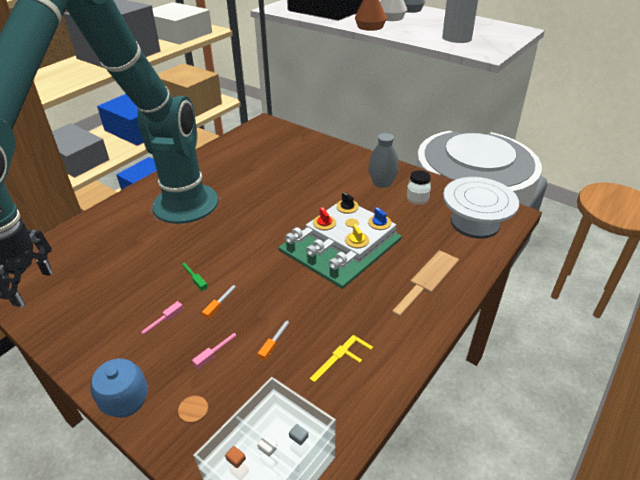

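View pics/side0.png

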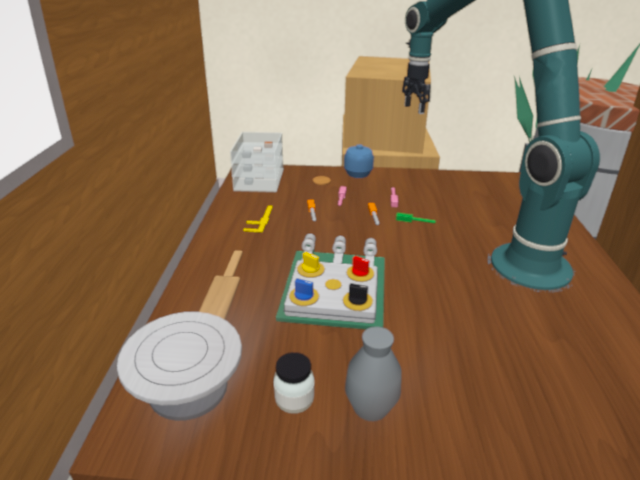

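View pics/wrist0.png

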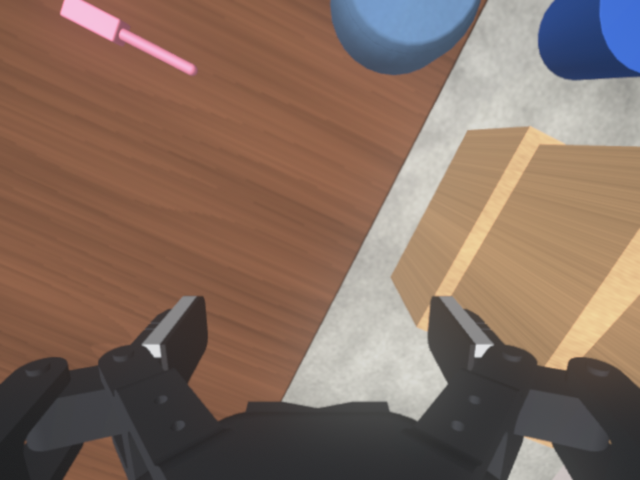

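Scene view: two orange rods, handles at (211,307) and (265,346) with tips at (235,288) and (287,323). The pink (165,315),(210,350) and green (197,276) ones are look-alikes. The side view agrees: orange at (311,204) and (373,206), with only two in all. Now coarse positions.

Run:
```python
from h import *
from scipy.optimize import least_squares
S,cs=snap('scene'); D,cd=snap('side')
# rods: orange mask
for im,ci,n in((S,cs,'scene'),(D,cd,'side')):
    h=cv2.cvtColor(im,cv2.COLOR_RGB2HSV); m=cv2.inRange(h,(9,200,150),(17,255,255))
    k,l,st,ce=cv2.connectedComponentsWithStats(m)
    for i in range(1,k):
        if st[i,4]>25: print(n,st[i],ce[i].round(1),back(ci,ce[i],0.012).round(3))
print('tips',back(cs,[[235,288],[287,323]],.012).round(3), back(cd,[[377,222],[314,219]],.012).round(3))
# press from knob rect centres
kn={}
sc={'red':(326,217),'yellow':(358,233),'blue':(380,217),'black':(347,202)}
sd={'red':(360.5,264),'yellow':(311.5,263),'blue':(304,290),'black':(358,294)}
for n in sc: print(n,back(cs,sc[n],.075).round(3),back(cd,sd[n],.075).round(3))
i=camera_info('wrist'); s=env.sense(); R=np.array(s['tcp_rot'])
c=-np.array(i['R']).T@np.array(i['t']); print('cam in tool',R.T@(c-s['ee_pos']),(np.array(i['R'])@R).round(3).tolist(),i['camera_matrix'])
```

```text
scene [202 300  18  15 136] [210.5 307.3] [[ 0.418 -0.274  0.012]]
scene [258 339  18  20 169] [266.2 347.8] [[ 0.616 -0.284  0.012]]
side [307 199   8  13  51] [309.7 203. ] [[ 0.619 -0.296  0.012]]
side [368 202  10  13  74] [371.8 206.6] [[ 0.418 -0.284  0.012]]
side [351 267  18  10  34] [359.3 272.9] [[0.465 0.08  0.012]]
tips [[ 0.419 -0.187  0.012]
 [ 0.605 -0.197  0.012]] [[ 0.407 -0.185  0.012]
 [ 0.598 -0.191  0.012]]
red [[0.477 0.134 0.075]] [[0.467 0.132 0.075]]
yellow [[0.591 0.128 0.075]] [[0.583 0.135 0.075]]
blue [[0.601 0.226 0.075]] [[0.593 0.239 0.075]]
black [[0.483 0.23  0.075]] [[0.474 0.246 0.075]]
cam in tool [ 0.06554922  0.00122678 -0.14297758] [[-0.002, 1.0, 0.001], [-0.965, -0.001, -0.261], [-0.261, -0.001, 0.965]] [[370.78610158   0.         317.23377008]
 [  0.         370.78610158 239.91851704]
 [  0.           0.           1.        ]]
```

```bash
python3 -m pendant '[[1,380,-242,-20,-65],[1,380,-242,-20,-65],[1,380,-242,-20,-65],[1,380,-242,-20,-65],[1,380,-242,-20,-65],[1,380,-242,-20,-65],[1,380,-242,-20,-65],[1,380,-242,-20,-65],[1,380,-242,-20,-65],[1,380,-242,-20,-65],[1,380,-242,-20,-65],[1,380,-242,-20,-65],[1,380,-242,-20,-65],[1,380,-242,-20,-65]]'
python3 - <<'E'
from h import *
im,ci=snap('wrist','w1'); s=env.sense(); print(s['ee_pos'],s['joint_positions'],s['ft_force'],np.degrees(np.arctan2(s['tcp_rot'][1][0],s['tcp_rot'][0][0])))
np.savez('w1.npz',im=im,**{k:np.array(v) for k,v in ci.items()})
for d in search_frame('wrist','rodA'): print(d, back(ci,[[ (d['rect'][0]+d['rect'][2])/2,(d['rect'][1]+d['rect'][3])/2]],.01))
E
```

```text
time: 2.75
ee_pos: [0.5158, -0.2115, 0.2512]
tcp_rot: [[0.004, 1.0, -0.0], [1.0, -0.004, -0.0], [-0.0, -0.0, -1.0]]
ft_force: [0.1, -0.0, 0.7]
gripper_width: 0.0856
grasp_force: 0.0
[ 0.51592492 -0.21123115  0.25120672] [ 37.8191056   18.79765551 -23.33842006 102.58991012   8.46818946
  60.33620279  11.16495167] [ 0.6702416   0.82783132 -0.58123398] 89.77896865076625
{'rect': [208.5, 178.8, 246.1, 286.6], 'p': 0.79} [[ 0.4196753  -0.24181376  0.01      ]]
{'rect': [305.4, 282.0, 330.7, 380.8], 'p': 0.73} [[ 0.51611496 -0.35947775  0.01      ]]
{'rect': [155.6, 291.9, 181.8, 318.4], 'p': 0.62} [[ 0.34727647 -0.32587922  0.01      ]]
{'rect': [46.6, 197.1, 165.1, 238.6], 'p': 0.57} [[ 0.2911163  -0.22479208  0.01      ]]
```

View pics/w1.png

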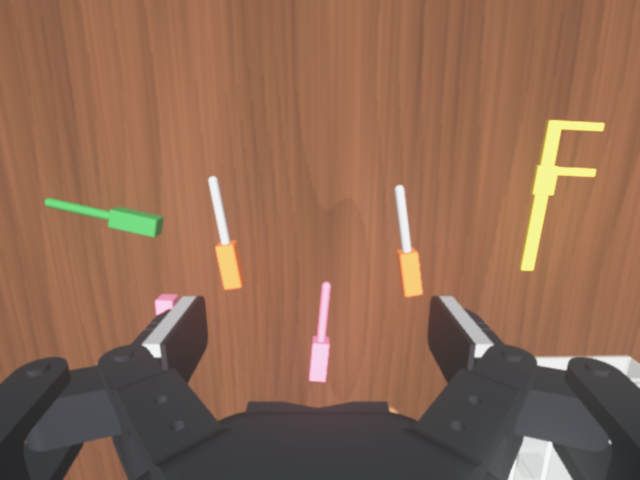

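The wrist view shows orange handles at (229,265), tip (212,180), and (410,272), tip (399,188). Green (135,222) and pink (319,358), (166,302) are look-alikes. Next I fit the poses and confirm in one crop.

```bash
cat >> h.py <<'E'
from scipy.optimize import minimize
from scipy.spatial.transform import Rotation as Ro
def boxpts(a,b):
    return np.array([[x,y,z] for x in(a[0],b[0]) for y in(a[1],b[1]) for z in(a[2],b[2])],float)
def poly(ci,P,sh,sc=4):
    h=cv2.convexHull(proj(ci,P).astype(np.float32)).reshape(-1,2)
    m=np.zeros(sh,np.uint8); cv2.fillConvexPoly(m,np.round(h*16).astype(np.int32),255,cv2.LINE_AA,4); return m/255.
def orange(im):
    h=cv2.cvtColor(im,cv2.COLOR_RGB2HSV); return cv2.inRange(h,(9,190,120),(19,255,255))
HB=boxpts((-.025,-.01,-.01),(.025,.01,.01)); 
a=np.arange(12)*np.pi/6
RB=np.vstack([np.c_[np.full(12,x),r*np.cos(a),r*np.sin(a)] for x,r in((.025,.005),(.0925,.005),(.0965,.002))])
def fitrod(im,ci,x0,z=.01,w=90):
    c=proj(ci,[x0[0],x0[1],z])[0].astype(int); u0,v0=max(c[0]-w,0),max(c[1]-w-30,0); sl=(slice(v0,c[1]+w),slice(u0,c[0]+w))
    om=(orange(im)>0).astype(float)[sl]; hs=cv2.cvtColor(im,cv2.COLOR_RGB2HSV); wm=((hs[:,:,1]<60)&(hs[:,:,2]>110)).astype(float)[sl]
    def f(p):
        M=Ro.from_euler('z',p[2]).as_matrix(); t=np.array([p[0],p[1],z])
        H=poly(ci,HB@M.T+t,im.shape[:2])[sl]; Q=np.clip(poly(ci,RB@M.T+t,im.shape[:2])[sl]-H,0,1)
        return 2-np.minimum(H,om).sum()/np.maximum(H,om).sum()-np.minimum(Q,wm).sum()/np.maximum(Q,wm).sum()
    best=None
    for s in (.006,.002):
        x=x0 if best is None else best.x
        best=minimize(f,x,method='Nelder-Mead',options=dict(initial_simplex=np.array([x]+[np.array(x)+d for d in np.diag([s,s,s*20])]),xatol=1e-5,fatol=1e-4))
    return best.x,best.fun
E
python3 - <<'E'
from h import *
d=np.load('w1.npz'); im=d['im']; ci={k:d[k] for k in('R','t','k1','camera_matrix')}
for h,t in(((229,266),(212,180)),((411,273),(399,188))):
    a,b=back(ci,[h,t],.012); v=b-a; x0=[a[0],a[1],np.arctan2(v[1],v[0])]
    p,f=fitrod(im,ci,x0); print(np.round(p,4),np.degrees(p[2]),f)
cv2.imwrite('pics/c1.png',cv2.resize(im[160:310,180:450,::-1],None,fx=2.9,fy=2.9))
E
```

```text
[ 0.4201 -0.2781  1.7016] 97.49716214881452 1.6701744183730776
[ 0.6166 -0.2875  1.7426] 99.84091222396498 1.7106303077012563
```

View pics/c1.png

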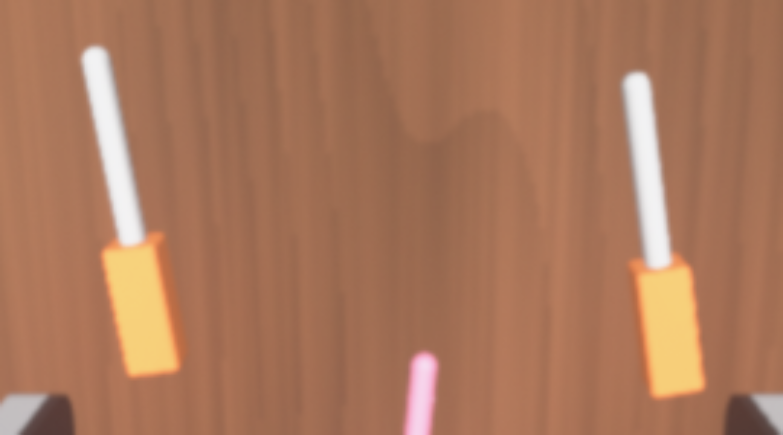

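```bash
python3 -m pendant '[[1,350,10,0,0],[1,350,10,0,0],[1,350,10,0,0],[1,350,10,0,0],[1,350,10,0,0],[1,350,10,0,0],[1,350,10,0,0],[1,350,10,0,0],[1,350,10,0,0],[1,350,10,0,0],[1,350,10,0,0]]'
python3 - <<'E'
from h import *
im,ci=snap('wrist','w2'); s=env.sense(); print(s['ee_pos'])
np.savez('w2.npz',im=im,**{k:np.array(v) for k,v in ci.items()})
E
```

```text
time: 3.95
ee_pos: [0.5274, 0.1378, 0.2511]
tcp_rot: [[0.005, 1.0, -0.0], [1.0, -0.005, -0.001], [-0.001, -0.0, -1.0]]
ft_force: [-0.5, 0.1, 0.2]
gripper_width: 0.0856
grasp_force: 0.0
[0.52739308 0.13803639 0.25119612]
```

View pics/w2.png

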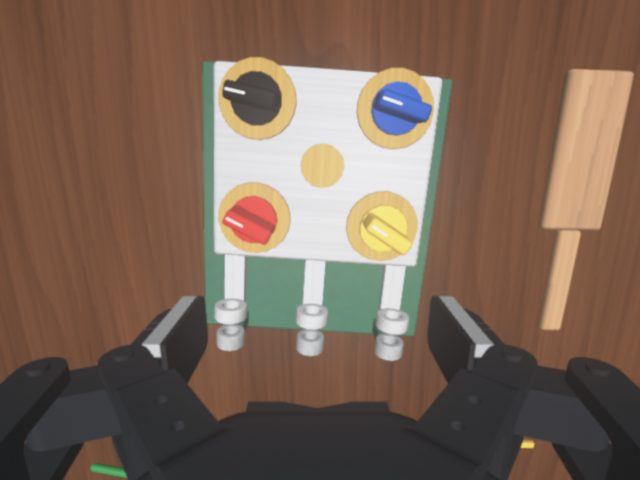

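The crop confirms two true orange rods. In the press view the eyelets are at (230,338), (310,343), (389,348), with the knobs black (256,97), blue (397,108), red (253,219), yellow (384,230). Now I fit the press and refit the rods.

```bash
sed -i 's/(9,190,120),(19,255,255)/(8,105,150),(22,255,255)/' h.py
cat >> h.py <<'E'
PB=np.vstack([boxpts((-.12,-.1375,0),(.12,.1375,.015)),boxpts((-.1,-.04,.015),(.1,.135,.05))])
def fitpress(im,ci,x0):
    hs=cv2.cvtColor(im,cv2.COLOR_RGB2HSV); H,S,V=cv2.split(hs)
    g=((H>60)&(H<95)&(S>70)&(V>40)).astype(np.uint8); w=((S<45)&(V>140)).astype(np.uint8)
    w=cv2.morphologyEx(w,cv2.MORPH_OPEN,np.ones((33,33)))
    g=cv2.morphologyEx(g,cv2.MORPH_OPEN,np.ones((5,5)))
    def big(m):
        k,l,st,_=cv2.connectedComponentsWithStats(m); i=1+st[1:,4].argmax(); return (l==i).astype(np.uint8)
    m=big(cv2.dilate(g|w,np.ones((3,3))))&(g|w)
    h=cv2.convexHull(cv2.findNonZero(m)); M=np.zeros_like(m); cv2.fillConvexPoly(M,h,1); M=M.astype(float)
    def f(p):
        Q=poly(ci,PB@Ro.from_euler('z',p[2]).as_matrix().T+[p[0],p[1],0],M.shape); return 1-np.minimum(Q,M).sum()/np.maximum(Q,M).sum()
    r=minimize(f,x0,method='Nelder-Mead',options=dict(initial_simplex=np.array([x0]+[np.array(x0)+d for d in np.diag([.01,.01,.05])]),xatol=1e-5,fatol=1e-5))
    return r.x,r.fun
def pw(p,X): return np.atleast_2d(X)@Ro.from_euler('z',p[2]).as_matrix().T+[p[0],p[1],0]
def load(n):
    d=np.load(n); return d['im'],{k:d[k] for k in('R','t','k1','camera_matrix')}
E
python3 - <<'E'
from h import *
im,ci=load('w1.npz')
for h,t in(((229,266),(212,180)),((411,273),(399,188))):
    a,b=back(ci,[h,t],.012); v=b-a; p,f=fitrod(im,ci,[a[0],a[1],np.arctan2(v[1],v[0])]); print('rod',np.round(p,4),np.degrees(p[2]),f)
im,ci=load('w2.npz'); p,f=fitpress(im,ci,[.53,.13,-.03]); print('press',p,np.degrees(p[2]),f)
o=im[:,:,::-1].copy()
eyes=pw(p,[[x,-.13,.06] for x in(-.08,0,.08)]); print('eyes',eyes.round(4))
for e in((-.08),0,.08):
    for r in(.0075,.014):
        th=np.linspace(0,6.3,40); q=proj(ci,pw(p,np.c_[e+r*np.cos(th),np.full(40,-.13),.06+r*np.sin(th)])); cv2.polylines(o,[np.int32(q*16)],False,(0,0,255),1,cv2.LINE_AA,4)
for x in(-.06,.06):
    for y in(0,.105):
        print('knob',pw(p,[x,y,.087]).round(4)); 
        for q in proj(ci,pw(p,[[x,y,.094],[x,y,.062]])): cv2.circle(o,tuple(q.astype(int)),2,(255,0,255),-1)
cv2.polylines(o,[cv2.convexHull(proj(ci,pw(p,PB[8:])).astype(np.float32)).astype(int)],True,(0,0,255),1)
cv2.polylines(o,[cv2.convexHull(proj(ci,pw(p,PB[:8])).astype(np.float32)).astype(int)],True,(0,255,255),1)
cv2.imwrite('pics/o2.png',cv2.resize(o[40:370,190:460],None,fx=1.8,fy=1.8,interpolation=cv2.INTER_CUBIC))
E
```

```text
rod [ 0.4201 -0.2785  1.7003] 97.42138789270217 1.6333773434326626
rod [ 0.6166 -0.2876  1.7441] 99.9277969872593 1.6764069329670923
press [ 0.53956951  0.12635333 -0.05475798] -3.1374012648722256 0.5167369250064374
eyes [[ 0.4526  0.0009  0.06  ]
 [ 0.5325 -0.0035  0.06  ]
 [ 0.6123 -0.0078  0.06  ]]
knob [[0.4797 0.1296 0.087 ]]
knob [[0.4854 0.2345 0.087 ]]
knob [[0.5995 0.1231 0.087 ]]
knob [[0.6052 0.2279 0.087 ]]
```

View pics/o2.png

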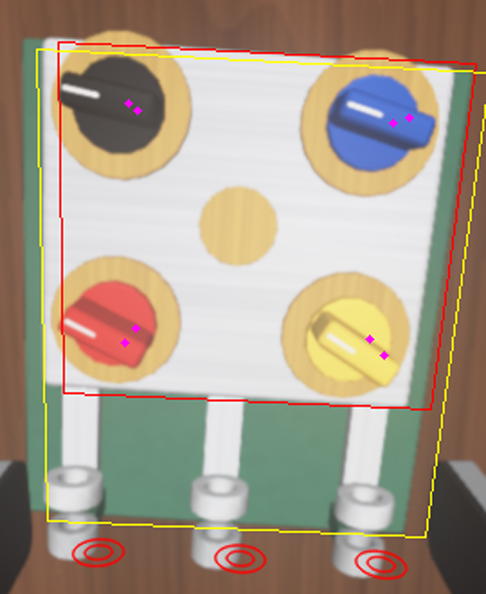

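The overlay is about 10 mm off, so the fit is wrong. I'll debug the masks.

Run:
```python
from h import *
im,ci=load('w2.npz'); p=[.53,.13,-.03]
Q=poly(ci,pw(p,PB),im.shape[:2]); print(Q.sum(),Q.max(),cv2.contourArea(cv2.convexHull(proj(ci,pw(p,PB)).astype(np.float32))))
hs=cv2.cvtColor(im,cv2.COLOR_RGB2HSV)
for q in((210,300),(330,120),(270,290),(330,235),(370,175)): print(q,hs[q[1],q[0]])
im,ci=load('w1.npz'); hs=cv2.cvtColor(im,cv2.COLOR_RGB2HSV)
for q in((229,268),(218,210),(222,262),(239,265),(190,250)): print(q,hs[q[1],q[0]])
H=poly(ci,HB@Ro.from_euler('z',1.7).as_matrix().T+[.42,-.278,.01],im.shape[:2]); print(H.sum(),(orange(im)[160:310,180:260]>0).sum())
ys,xs=np.nonzero(H); print(xs.min(),xs.max(),ys.min(),ys.max())
```

```text
62461.67843137255 1.0 61778.9193556619
(210, 300) [ 75  71 140]
(330, 120) [120   2 233]
(270, 290) [ 73  67 144]
(330, 235) [120   1 232]
(370, 175) [120   1 236]
(229, 268) [ 21 128 247]
(218, 210) [120   1 243]
(222, 262) [ 21 127 247]
(239, 265) [ 10 161 189]
(190, 250) [ 10 122 175]
1215.6705882352942 10729
213 246 238 292
```

```bash
sed -i 's/return cv2.inRange(h,(8,105,150),(22,255,255))/return cv2.inRange(h,(17,100,180),(23,255,255))|cv2.inRange(h,(8,145,150),(17,255,255))/; s/(S>70)&(V>40)/(S>45)\&(V>60)/' h.py
cat > fit2.py <<'E'
from h import *
def overlay(im,ci,p,name,crop,fx):
    o=im[:,:,::-1].copy()
    for e in((-.08),0,.08):
        for r in(.0075,.014):
            th=np.linspace(0,6.3,40); q=proj(ci,pw(p,np.c_[e+r*np.cos(th),np.full(40,-.13),.06+r*np.sin(th)])); cv2.polylines(o,[np.int32(q*16)],False,(0,0,255),1,cv2.LINE_AA,4)
    for x in(-.06,.06):
        for y in(0,.105):
            for q in proj(ci,pw(p,[[x,y,.094],[x,y,.062]])): cv2.circle(o,tuple(q.astype(int)),2,(255,0,255),-1)
    for B in(PB[8:],PB[:8]): cv2.polylines(o,[cv2.convexHull(proj(ci,pw(p,B)).astype(np.float32)).astype(int)],True,(0,0,255),1)
    a,b,c,d=crop; cv2.imwrite(f'pics/{name}.png',cv2.resize(o[a:b,c:d],None,fx=fx,fy=fx,interpolation=cv2.INTER_CUBIC))
E
python3 - <<'E'
from h import *; from fit2 import overlay
im,ci=load('w1.npz')
for h,t in(((229,266),(212,180)),((411,273),(399,188))):
    a,b=back(ci,[h,t],.012); v=b-a; p,f=fitrod(im,ci,[a[0],a[1],np.arctan2(v[1],v[0])]); print('rod',np.round(p,4),np.degrees(p[2]),f)
im,ci=load('w2.npz'); p,f=fitpress(im,ci,[.53,.13,-.03]); print('press',p,np.degrees(p[2]),f)
np.save('press.npy',p)
print('eyes',pw(p,[[x,-.13,.06] for x in(-.08,0,.08)]).round(4)); print('knobs',pw(p,[[x,y,.087] for y in(0,.105) for x in(-.06,.06)]).round(4))
overlay(im,ci,p,'o3',(40,370,190,460),1.8)
E
```

```text
rod [ 0.4201 -0.2782  1.6994] 97.37069318195131 0.8319651114962356
rod [ 0.6171 -0.2876  1.751 ] 100.32547378385908 0.8814291543024904
press [ 0.52793268  0.12766855 -0.07313705] -4.190444243819862 0.032059766170313586
eyes [[ 0.4386  0.0039  0.06  ]
 [ 0.5184 -0.002   0.06  ]
 [ 0.5982 -0.0078  0.06  ]]
knobs [[0.4681 0.1321 0.087 ]
 [0.5878 0.1233 0.087 ]
 [0.4758 0.2368 0.087 ]
 [0.5954 0.228  0.087 ]]
```

View pics/o3.png

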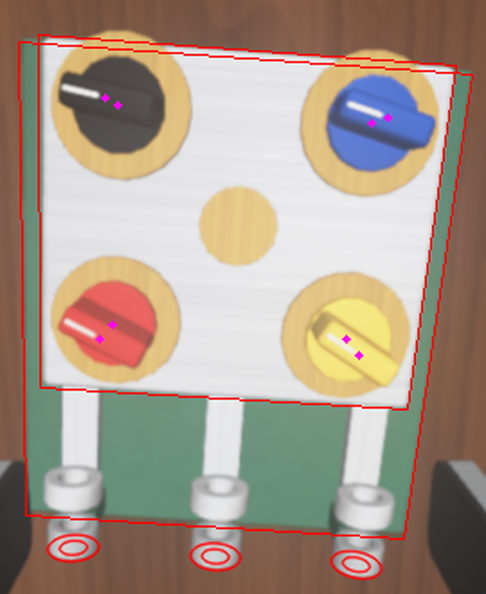

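The press outline and eyelet rings now match the picture. Going above the left rod for a close look.

```bash
python3 -m pendant '[[1,-416,-105,0,-7.7],[1,-416,-105,0,-7.7],[1,-416,-105,0,-7.7],[1,-416,-105,0,-7.7],[1,-416,-105,0,-7.7],[1,-416,-105,0,-7.7],[1,-416,-105,150,-7.7],[1,-416,-105,150,-7.7],[1,-416,-105,150,-7.7],[1,-416,-105,150,-7.7],[1,-416,-105,150,-7.7],[1,-416,-105,150,-7.7],[1,-416,-105,150,-7.7],[1,-416,-105,150,-7.7],[1,-416,-105,150,-7.7]]'
cat > rod.py <<'E'
import sys; from h import *
x0=eval(sys.argv[1]); n=sys.argv[2]
s=env.sense(); im,ci=snap('wrist'); p,f=fitrod(im,ci,x0,w=200); R=np.array(s['tcp_rot'])
psi=np.degrees(np.arctan2(R[1,0],R[0,0])); e=s['ee_pos']
print('rod',np.round(p,4),np.degrees(p[2]).round(2),round(f,3),'tcp',np.round(e,4),'psi',psi.round(2))
print('tool shift mm',(R.T@(np.array([p[0],p[1],0])-[e[0],e[1],0])*1000).round(1),'turn',-(np.degrees(p[2])-psi).round(2),'t',s['time'])
o=im[:,:,::-1].copy(); M=Ro.from_euler('z',p[2]).as_matrix()
for B in(HB,RB): cv2.polylines(o,[cv2.convexHull(proj(ci,B@M.T+[p[0],p[1],.01]).astype(np.float32)).astype(int)],True,(255,0,0),1)
cv2.imwrite(f'pics/{n}.png',o)
E
python3 rod.py '[.42,-.278,1.70]' r1
```

```text
time: 5.5
ee_pos: [0.4223, -0.2755, 0.1025]
tcp_rot: [[-0.134, 0.991, 0.002], [0.991, 0.134, -0.001], [-0.002, 0.002, -1.0]]
ft_force: [0.9, 0.0, -0.0]
gripper_width: 0.0851
grasp_force: 0.0
rod [ 0.4199 -0.2783  1.6973] 97.25 0.714 tcp [ 0.4223 -0.2755  0.1025] psi 97.69
tool shift mm [-2.4 -2.8 -0. ] turn 0.44 t 5.5
```

View pics/r1.png

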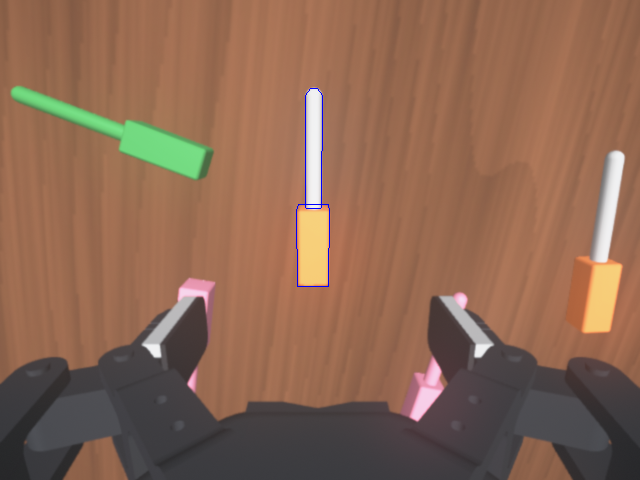

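The fit lies exactly on the rod: handle (313,246), tip (314,90). Descending with a part-open gripper so the pink ones are not touched, then gripping.

```bash
python3 -m pendant '[[0,-2.4,-2.8,0,0.4],[0,-2.4,-2.8,40,0.4],[0,-2.4,-2.8,70,0.4],[0,-2.4,-2.8,90,0.4],[0,-2.4,-2.8,96,0.4],[0,-2.4,-2.8,96,0.4],[0,-2.4,-2.8,96,0.4]]' 60
python3 -c "
from h import *
s=env.sense();print(s['ee_pos'],s['gripper_width'],s['ft_force'])"
```

```text
time: 6.25
ee_pos: [0.4196, -0.279, 0.0062]
tcp_rot: [[-0.126, 0.992, 0.001], [0.992, 0.126, -0.001], [-0.001, 0.001, -1.0]]
ft_force: [0.6, 0.0, 0.0]
gripper_width: 0.0426
grasp_force: 0.0
[ 0.41962063 -0.27896573  0.00618626] 0.042556325314071206 [0.63602134 0.04864286 0.00904267]
```

```bash
python3 -m pendant '[[0,0,0,3,0],[-1,0,0,3,0],[-1,0,0,3,0],[-1,0,0,3,0],[-1,0,0,3,0],[-1,0,0,3,0],[-1,0,0,3,0]]' 90
python3 -m pendant '[[-1,0,0,-20,0],[-1,0,0,-40,0],[-1,0,0,-55,0],[-1,0,0,-55,0],[-1,0,0,-55,0]]' 90
python3 -c "
from h import *
s=env.sense();print(s['ee_pos'])"
```

```text
time: 6.95
ee_pos: [0.4193, -0.279, 0.0033]
tcp_rot: [[-0.125, 0.992, 0.001], [0.992, 0.125, -0.001], [-0.001, 0.001, -1.0]]
ft_force: [-1.6, 1.5, 6.0]
gripper_width: 0.0175
grasp_force: 88.3
time: 7.45
ee_pos: [0.4188, -0.2788, 0.0573]
tcp_rot: [[-0.125, 0.992, 0.0], [0.992, 0.125, -0.0], [-0.001, 0.0, -1.0]]
ft_force: [-0.5, 0.6, -0.3]
gripper_width: 0.0177
grasp_force: 88.2
[ 0.41880765 -0.27878647  0.05729855]
```

```bash
python3 -m pendant '[[-1,40,8,0,4],[-1,80,16,0,8],[-1,120,24,0,11.4],[-1,150,29,2,11.4],[-1,162.6,31.8,4,11.4],[-1,162.6,31.8,4,11.4],[-1,162.6,31.8,4,11.4],[-1,162.6,31.8,4,11.4]]' 90
cat > chk.py <<'E'
import sys; from h import *; from fit2 import overlay
s=env.sense(); im,ci=snap('wrist'); e=s['ee_pos']; R=np.array(s['tcp_rot']); p=np.load('press.npy')
ex=float(sys.argv[1]); eye=pw(p,[ex,-.13,.06])[0]; d=pw([0,0,p[2]],[0,1,0])[0]; q=pw([0,0,p[2]],[1,0,0])[0]
psi=np.degrees(np.arctan2(R[1,0],R[0,0]))
print('tcp',np.round(e,4),'psi',psi.round(2),'want',90+np.degrees(p[2]),'along-to-mouth',((eye-e)@d*1e3).round(1),'lateral(want 0, +x side)',((e-eye)@q*1e3).round(1),'w',s['gripper_width'],s['grasp_force'])
th=np.linspace(0,6.3,40)
o=im[:,:,::-1].copy()
for r in(.0075,.014):
    Q=proj(ci,pw(p,np.c_[ex+r*np.cos(th),np.full(40,-.13),.06+r*np.sin(th)])); cv2.polylines(o,[np.int32(Q*16)],False,(0,0,255),1,cv2.LINE_AA,4)
zo=float(sys.argv[3]); M=R.copy(); M=np.c_[R[:,0],-R[:,1],-R[:,2]]
t=e+[0,0,zo]
for B in(HB,RB): cv2.polylines(o,[cv2.convexHull(proj(ci,B@M.T+t).astype(np.float32)).astype(int)],True,(255,0,0),1)
cv2.imwrite(f'pics/{sys.argv[2]}.png',o)
np.savez(f'{sys.argv[2]}.npz',im=im,**{k:np.array(v) for k,v in ci.items()})
E
python3 chk.py -.08 k1 .0067
```

```text
time: 8.25
ee_pos: [0.4298, -0.1146, 0.0529]
tcp_rot: [[0.075, 0.997, -0.001], [0.997, -0.075, -0.0], [-0.0, -0.001, -1.0]]
ft_force: [0.0, -0.2, -1.2]
gripper_width: 0.0177
grasp_force: 88.1
tcp [ 0.4298 -0.1146  0.0529] psi 85.7 want 85.80955575618013 along-to-mouth 118.7 lateral(want 0, +x side) -0.2 w 0.01769372542628437 88.07509303092957
```

View pics/k1.png

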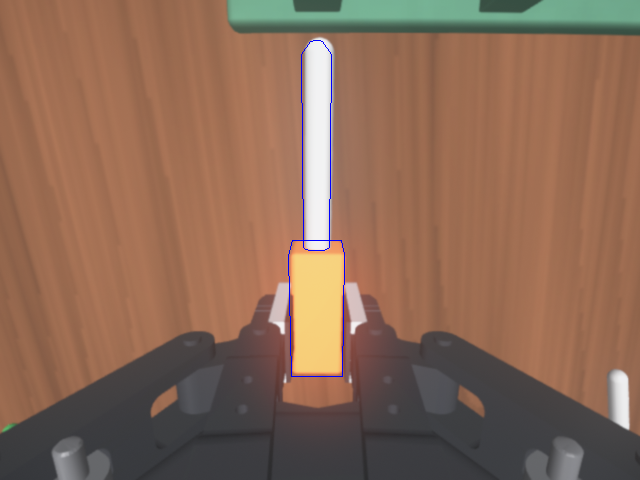

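The held rod matches its model, with the tip at (317,42) and the gap as computed. Advancing gently.

```bash
python3 -m pendant '[[-1,10,0,0,0],[-1,18,0,0,0],[-1,24,0,0,0],[-1,28,0,0,0],[-1,32,0,0,0],[-1,36,0,0,0],[-1,36,0,0,0]]' 90; python3 chk.py -.08 k2 .0067
```

```text
time: 9.0
ee_pos: [0.4328, -0.0768, 0.0533]
tcp_rot: [[0.072, 0.997, 0.0], [0.997, -0.072, 0.0], [0.0, 0.0, -1.0]]
ft_force: [-0.4, 0.7, -1.6]
gripper_width: 0.0178
grasp_force: 92.6
tcp [ 0.4328 -0.0768  0.0533] psi 85.86 want 85.80955575618013 along-to-mouth 80.9 lateral(want 0, +x side) 0.1 w 0.017760791386736762 92.55360245704651
```

```bash
python3 -m pendant '[[-1,12,0,0,0],[-1,24,0,0,0],[-1,34,0,0,0],[-1,42,0,0,0],[-1,48,0,0,0],[-1,51,0,0,0],[-1,51,0,0,0]]' 90
python3 -m pendant '[[-1,2,0,0,0],[-1,4,0,0,0],[-1,6,0,0,0],[-1,6,0,0,0]]' 90; python3 chk.py -.08 k3 .0067
```

```text
time: 9.75
ee_pos: [0.4365, -0.0261, 0.0533]
tcp_rot: [[0.072, 0.997, 0.0], [0.997, -0.072, -0.0], [-0.0, 0.0, -1.0]]
ft_force: [0.9, -0.6, -1.3]
gripper_width: 0.0178
grasp_force: 92.6
time: 10.15
ee_pos: [0.4368, -0.0219, 0.0533]
tcp_rot: [[0.074, 0.997, -0.0], [0.997, -0.074, -0.002], [-0.002, -0.0, -1.0]]
ft_force: [0.1, -4.1, -0.5]
gripper_width: 0.0175
grasp_force: 92.9
tcp [ 0.4368 -0.0219  0.0533] psi 85.74 want 85.80955575618013 along-to-mouth 25.8 lateral(want 0, +x side) 0.0 w 0.017488482317326873 92.8697919845581
```

View pics/k3.png

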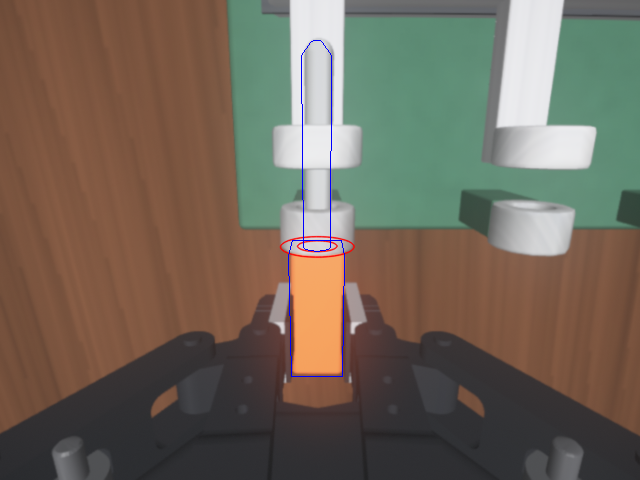

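The handle face is at the ring (317,245), and a contact force of 4 N is showing. I'll push a bit more, then release.

```bash
python3 -m pendant '[[-1,2,0,0,0],[-1,4,0,0,0],[-1,4,0,0,0],[-1,4,0,0,0]]' 90;  python3 -m pendant '[[0,0,0,0,0],[0,0,0,0,0],[0,0,0,0,0],[0,0,0,0,0]]'
```

```text
time: 10.6
ee_pos: [0.4367, -0.0217, 0.0533]
tcp_rot: [[0.077, 0.997, -0.002], [0.997, -0.077, -0.006], [-0.006, -0.001, -1.0]]
ft_force: [-0.8, -16.9, 0.9]
gripper_width: 0.0176
grasp_force: 93.1
time: 11.0
ee_pos: [0.4373, -0.0159, 0.0533]
tcp_rot: [[0.072, 0.997, 0.0], [0.997, -0.072, 0.001], [0.001, 0.0, -1.0]]
ft_force: [0.5, -0.2, -0.2]
gripper_width: 0.0425
grasp_force: 0.0
```

```bash
python3 -m pendant '[[0,0,0,-40,0],[0,0,0,-80,0],[0,0,0,-100,0],[0,-50,40,-100,-8],[0,-100,78,-100,-14.5],[0,-150,116,-100,-14.5],[0,-190,147,-100,-14.5],[0,-230,178,-80,-14.5],[0,-258,199,-47,-14.5],[0,-258,199,-47,-14.5],[0,-258,199,-47,-14.5],[0,-258,199,-47,-14.5],[0,-258,199,-47,-14.5]]'; python3 rod.py '[.617,-.2876,1.75]' r2
```

```text
time: 12.3
ee_pos: [0.617, -0.2864, 0.1008]
tcp_rot: [[-0.181, 0.983, 0.0], [0.983, 0.181, 0.001], [0.001, 0.001, -1.0]]
ft_force: [-0.2, 0.7, 0.2]
gripper_width: 0.0425
grasp_force: 0.0
rod [ 0.6166 -0.288   1.7431] 99.87 0.787 tcp [ 0.617  -0.2864  0.1008] psi 100.42
tool shift mm [-1.4 -0.7 -0. ] turn 0.55 t 12.3
```

View pics/r2.png

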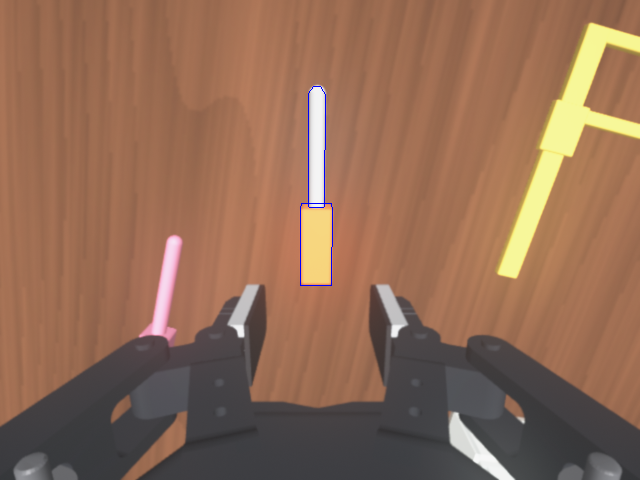

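The rod is undisturbed, with its handle at (316,245). Next: descend, grip, lift and stage before eye3.

```bash
python3 -m pendant '[[0,-1.4,-0.7,40,0.5],[0,-1.4,-0.7,75,0.5],[0,-1.4,-0.7,92,0.5],[0,-1.4,-0.7,97.5,0.5],[0,-1.4,-0.7,97.5,0.5],[0,-1.4,-0.7,97.5,0.5],[-1,-1.4,-0.7,97.5,0.5],[-1,-1.4,-0.7,97.5,0.5],[-1,-1.4,-0.7,97.5,0.5],[-1,-1.4,-0.7,97.5,0.5],[-1,-1.4,-0.7,97.5,0.5],[-1,-1.4,-0.7,97.5,0.5]]' 90
python3 -m pendant '[[-1,0,0,-20,0],[-1,0,0,-40,0],[-1,0,0,-55,0],[-1,0,0,-55,0],[-1,0,0,-55,0]]' 90
python3 - <<'E'
from h import *
s=env.sense(); e=s['ee_pos']; R=np.array(s['tcp_rot']); p=np.load('press.npy')
d=pw([0,0,p[2]],[0,1,0])[0]
for ex in(0,.08):
    t=pw(p,[ex,-.13,.06])[0]-.117*d; print(ex,(R.T@(t-e)*1e3).round(1))
print(e,np.degrees(np.arctan2(R[1,0],R[0,0])))
E
```

```text
time: 13.55
ee_pos: [0.6175, -0.2904, 0.0048]
tcp_rot: [[-0.17, 0.985, 0.002], [0.985, 0.17, -0.001], [-0.002, 0.002, -1.0]]
ft_force: [-1.7, 0.2, 6.5]
gripper_width: 0.0175
grasp_force: 89.9
time: 14.05
ee_pos: [0.6163, -0.2901, 0.0583]
tcp_rot: [[-0.17, 0.985, 0.001], [0.985, 0.17, -0.0], [-0.001, 0.0, -1.0]]
ft_force: [0.1, 0.3, -1.8]
gripper_width: 0.0177
grasp_force: 89.1
0 [187.1 -75.7  -1.8]
0.08 [167.7   1.9  -1.8]
[ 0.61632044 -0.29011336  0.05831502] 99.798261938241
```

```bash
python3 -m pendant '[[-1,40,0.5,0,5],[-1,80,1,0,10],[-1,120,1.5,0,14],[-1,150,1.9,2,14],[-1,166,1.9,3.5,14],[-1,166,1.9,3.5,14],[-1,166,1.9,3.5,14],[-1,166,1.9,3.5,14]]' 90; python3 chk.py .08 k4 .0052
```

```text
time: 14.85
ee_pos: [0.59, -0.1288, 0.0541]
tcp_rot: [[0.076, 0.997, -0.0], [0.997, -0.076, -0.001], [-0.001, 0.0, -1.0]]
ft_force: [0.1, -0.6, -1.3]
gripper_width: 0.0179
grasp_force: 89.1
tcp [ 0.59   -0.1288  0.0541] psi 85.62 want 85.80955575618013 along-to-mouth 121.3 lateral(want 0, +x side) 0.7 w 0.01790049776431405 89.05377388000488
```

View pics/k4.png

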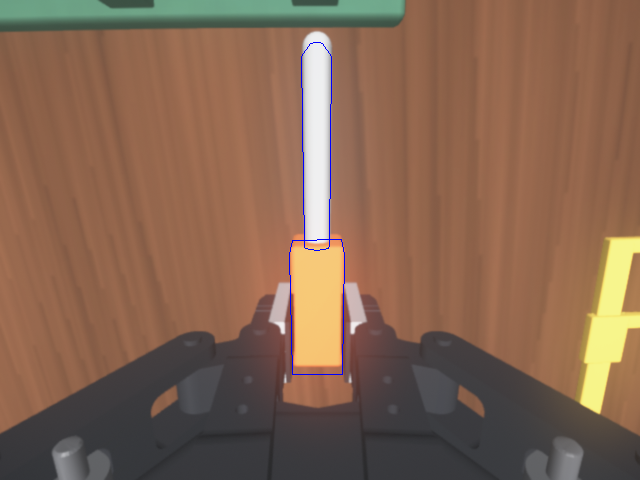

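The held rod sits straight, with its tip at (317,36), about 2–3 mm ahead of the model as expected. Advancing.

```bash
python3 -m pendant '[[-1,10,-0.5,-0.5,0],[-1,18,-0.5,-0.5,0],[-1,24,-0.5,-0.5,0],[-1,28,-0.5,-0.5,0],[-1,32,-0.5,-0.5,0],[-1,36,-0.5,-0.5,0],[-1,36,-0.5,-0.5,0]]' 90; python3 chk.py .08 k5 .0052
```

```text
time: 15.6
ee_pos: [0.5922, -0.0892, 0.0548]
tcp_rot: [[0.072, 0.997, 0.0], [0.997, -0.072, 0.0], [0.0, 0.0, -1.0]]
ft_force: [-0.3, -1.0, -0.5]
gripper_width: 0.0179
grasp_force: 89.0
tcp [ 0.5922 -0.0892  0.0548] psi 85.87 want 85.80955575618013 along-to-mouth 81.6 lateral(want 0, +x side) -0.1 w 0.017876938476528964 89.04286980628967
```

```bash
python3 -m pendant '[[-1,12,0,0,0],[-1,24,0,0,0],[-1,34,0,0,0],[-1,42,0,0,0],[-1,48,0,0,0],[-1,50,0,0,0],[-1,50,0,0,0]]' 90
python3 -m pendant '[[-1,2,0,0,0],[-1,4,0,0,0],[-1,6,0,0,0],[-1,8,0,0,0],[-1,8,0,0,0],[-1,8,0,0,0]]' 90; python3 chk.py .08 k6 .0052
```

```text
time: 16.35
ee_pos: [0.5957, -0.04, 0.0548]
tcp_rot: [[0.073, 0.997, -0.0], [0.997, -0.073, -0.0], [-0.0, -0.0, -1.0]]
ft_force: [0.5, 0.4, -0.4]
gripper_width: 0.0172
grasp_force: 89.0
time: 16.95
ee_pos: [0.596, -0.0357, 0.0548]
tcp_rot: [[0.075, 0.997, -0.001], [0.997, -0.076, -0.004], [-0.004, -0.0, -1.0]]
ft_force: [-0.8, -7.7, -0.4]
gripper_width: 0.0181
grasp_force: 89.2
tcp [ 0.596  -0.0357  0.0548] psi 85.67 want 85.80955575618013 along-to-mouth 28.0 lateral(want 0, +x side) -0.1 w 0.01807844372123215 89.18746948242188
```

```bash
python3 -m pendant '[[-1,2,0,0,0],[-1,3,0,0,0],[-1,3,0,0,0],[-1,3,0,0,0]]' 90;  python3 -m pendant '[[0,0,0,0,0],[0,0,0,0,0],[0,0,0,0,0],[0,0,0,-40,0],[0,0,0,-90,0],[0,0,0,-130,0],[0,30,-40,-180,0],[0,60,-75,-200,0],[0,60,-75,-200,0],[0,60,-75,-200,0],[0,60,-75,-200,0]]'
cat > knob.py <<'E'
from h import *; import sys
def look():
    im,ci=snap('wrist'); hs=cv2.cvtColor(im,cv2.COLOR_RGB2HSV).astype(int); p=np.load('press.npy'); return im,ci,hs,p
E
python3 - <<'E'
from h import *
s=env.sense(); im,ci=snap('wrist'); np.savez('w3.npz',im=im,**{k:np.array(v) for k,v in ci.items()}); print(s['ee_pos'],s['time'])
p=np.load('press.npy'); print('press again',fitpress(im,ci,p))
for ex in(-.08,.08):
    h=pw(p,[ex,-.155,.06])[0]; q,f=fitrod(im,ci,[h[0],h[1],np.pi/2+p[2]],z=.06,w=60); print((q[:2]-h[:2])*1e3,np.degrees(q[2]),f)
hs=cv2.cvtColor(im,cv2.COLOR_RGB2HSV)
# white marks near each knob
for x in(-.06,.06):
    for y in(0,.105):
        c=pw(p,[x,y,.094])[0]; u=proj(ci,c)[0].astype(int); r=28; S=hs[u[1]-r:u[1]+r,u[0]-r:u[0]+r]
        if S.size==0: print('out',u); continue
        m=((S[...,1]<70)&(S[...,2]>200)).astype(np.uint8); k,l,st,ce=cv2.connectedComponentsWithStats(m)
        print((x,y),u,[(st[i].tolist(),back(ci,ce[i]+u-r,.094).round(4)[0][:2]-c[:2]) for i in range(1,k) if st[i,4]>8], np.median(S[r-5:r+5,r-5:r+5].reshape(-1,3),0))
E
```

```text
time: 17.4
ee_pos: [0.596, -0.0357, 0.0548]
tcp_rot: [[0.077, 0.997, -0.001], [0.997, -0.077, -0.007], [-0.007, -0.001, -1.0]]
ft_force: [-1.8, -11.8, 1.5]
gripper_width: 0.0179
grasp_force: 89.3
time: 18.5
ee_pos: [0.5263, 0.0359, 0.2547]
tcp_rot: [[0.072, 0.997, 0.001], [0.997, -0.072, -0.001], [-0.0, 0.001, -1.0]]
ft_force: [-0.3, -0.3, -0.7]
gripper_width: 0.0426
grasp_force: 0.0
[0.52632471 0.03593362 0.25467257] 18.5
press again (array([ 0.52924185,  0.13236426, -0.07501342]), np.float64(0.014429257770836479))
[-4.63843392 -6.89319511] 81.74329988335327 1.095394581277132
[ 1.42593727 -7.53195677] 87.67986484277887 1.1846951230464529
(-0.06, 0) [232 103] [([0, 0, 16, 56, 284], array([-0.01879308,  0.00574714])), ([6, 18, 20, 11, 61], array([-0.00949308,  0.00484714]))] [  1. 153. 235.]
(-0.06, 0.105) [224 -53] [] [105.  15.  50.]
(0.06, 0) [387 102] [([43, 0, 13, 16, 88], array([0.01772772, 0.01641576])), ([9, 17, 18, 12, 70], array([-0.00887228,  0.00531576])), ([52, 49, 4, 7, 16], array([ 0.01922772, -0.01928424]))] [ 27. 121. 245.]
(0.06, 0.105) [394 -53] [] [135.   10.   48.5]
```

Run:
```python
from h import *
p=np.load('press.npy')
im,ci=load('w3.npz'); om=(orange(im)>0).astype(float)
for ex in(-.08,.08):
    h=pw(p,[ex,-.155,.06])[0]; c=proj(ci,h)[0].astype(int); sl=(slice(c[1]-45,c[1]+45),slice(c[0]-30,c[0]+30)); o=om[sl]
    def f(q):
        H=poly(ci,HB@Ro.from_euler('z',q[2]).as_matrix().T+[q[0],q[1],.06],im.shape[:2])[sl]; return 1-np.minimum(H,o).sum()/np.maximum(H,o).sum()
    x=np.array([h[0],h[1],np.pi/2+p[2]]); r=minimize(f,x,method='Nelder-Mead',options=dict(initial_simplex=np.array([x]+[x+d for d in np.diag([.004,.004,.05])])))
    print((r.x[:2]-h[:2])*1e3,np.degrees(r.x[2]),r.fun,o.sum())
for n in('w2.npz','w3.npz'):
    im,ci=load(n); hs=cv2.cvtColor(im,cv2.COLOR_RGB2HSV)
    for x in(-.06,.06):
        for y in(0,.105):
            c=pw(p,[x,y,.094])[0]; u=proj(ci,c)[0].astype(int); r=21
            if u[1]<r: continue
            S=hs[u[1]-r:u[1]+r,u[0]-r:u[0]+r]; m=((S[...,1]<70)&(S[...,2]>190)).astype(np.uint8); k,l,st,ce=cv2.connectedComponentsWithStats(m)
            for i in range(1,k):
                if st[i,4]<15 or st[i,4]>110: continue
                ys,xs=np.nonzero(l==i); W=back(ci,np.c_[xs,ys]+u-r,.094)[:,:2]; g=W.mean(0); w,v=np.linalg.eigh(np.cov((W-g).T)); v=v[:,1]; v*=np.sign(v[0])
                print(n,(x,y),st[i].tolist(),'off',((g-c[:2])*1e3).round(1),'PCA',np.degrees(np.arctan2(v[1],v[0])).round(1),'off angle',np.degrees(np.arctan2(-(g-c[:2])[1],-(g-c[:2])[0])).round(1), (w**.5*1e3).round(1))
s=env.sense();print(s['joint_positions'])
```

```text
[-3.36297564 -3.56917706] 77.51300531643747 0.39102194149646785 896.0
[ 1.60813693 -5.75740827] 94.93283850276715 0.48383305230434615 742.0
w2.npz (-0.06, 0) [2, 10, 17, 10, 57] off [-9.8  5.5] PCA -28.2 off angle -29.3 [0.8 4.3]
w2.npz (-0.06, 0) [0, 28, 15, 14, 92] off [-15.7 -13.7] PCA -44.2 off angle 41.1 [2.  3.6]
w2.npz (-0.06, 0.105) [0, 14, 18, 7, 52] off [-9.9  2.8] PCA -13.6 off angle -15.8 [0.6 4. ]
w2.npz (0.06, 0) [3, 9, 16, 12, 59] off [-9.   6.2] PCA -34.6 off angle -34.4 [0.8 4.5]
w2.npz (0.06, 0) [27, 33, 15, 9, 54] off [ 13.7 -15.4] PCA 21.3 off angle 131.7 [1.5 3.5]
w2.npz (0.06, 0.105) [0, 12, 19, 9, 71] off [-9.9  3.6] PCA -18.4 off angle -20.1 [0.7 4.3]
w3.npz (-0.06, 0) [0, 11, 19, 11, 60] off [-9.4  4.8] PCA -29.3 off angle -27.1 [0.7 4.3]
w3.npz (0.06, 0) [2, 10, 18, 12, 70] off [-8.9  5.3] PCA -34.4 off angle -31.0 [0.7 4.4]
[  5.77355643  14.69124891 -15.57384362 106.72710142   4.5748768
  59.2235714  -15.89841428]
```

Run:
```python
from h import *
im,ci=load('w3.npz'); p=np.load('press.npy'); print(proj(ci,pw(p,[[-.08,-.13,.06],[.08,-.13,.06]])))
cv2.imwrite('pics/c3.png',cv2.resize(im[120:330,150:470,::-1],None,fx=2.5,fy=2.5,interpolation=cv2.INTER_CUBIC))
```

```text
[[227.69223059 251.61747618]
 [396.01324186 251.25177591]]
```

View pics/c3.png

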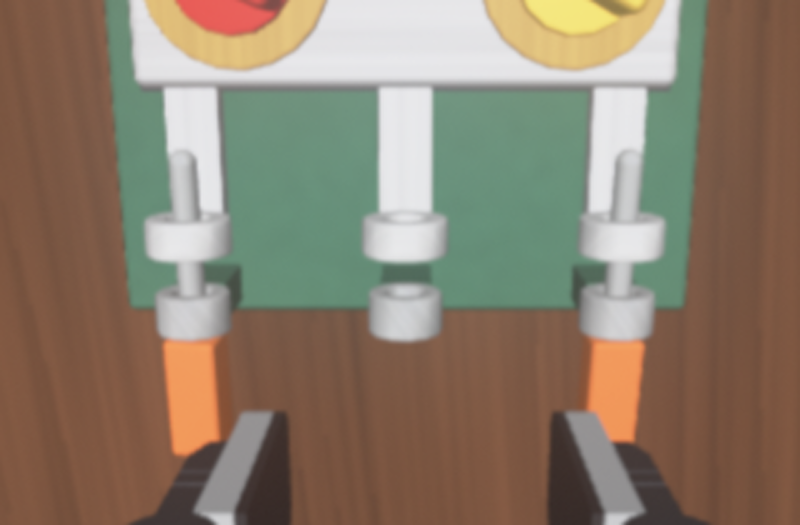

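Both handles sit flush against their rings, faces at (193,340) and (615,340) in the crop, and both rods pass through both eyelets. On to the knobs: red first.

```bash
python3 -c "
from h import *
for c,uv in(('scene',[[382,184],[420,198]]),('side',[[374,405],[294,398]])): print(c,back(camera_info(c),uv,0.01).round(3).tolist())"
python3 -m pendant '[[0,30,-22,0,-8],[0,60,-44,40,-16],[0,91.7,-65,80,-25],[0,91.7,-65,110,-65],[0,91.7,-65,110,-65],[0,91.7,-65,110,-65],[0,91.7,-65,110,-65],[0,91.7,-65,110,-65],[0,91.7,-65,140,-65],[0,91.7,-65,140,-65],[0,91.7,-65,140,-65]]'
cat > kn.py <<'E'
import sys; from h import *
p=np.load('press.npy'); x,y,th=map(float,sys.argv[1:4]); g=pw(p,[x,y,.087])[0]
s=env.sense(); R=np.array(s['tcp_rot']); e=s['ee_pos']; psi=np.degrees(np.arctan2(R[1,0],R[0,0]))
d=R.T@(g-[0,0,.019]-e)*1e3; print('shift',d.round(1),'turn to grasp',(psi-(th+180)).round(1),'turn to end',(th-(np.degrees(p[2])-150)).round(1),'psi',psi.round(1),'end psi',(np.degrees(p[2])+30).round(1),'j7',s['joint_positions'][6],s['moment'],s['time'])
E
python3 kn.py -.06 0 -29
```

```text
scene [[0.467, 0.46, 0.01], [0.609, 0.464, 0.01]]
side [[0.445, 0.487, 0.01], [0.592, 0.48, 0.01]]
time: 19.65
ee_pos: [0.4676, 0.1316, 0.1137]
tcp_rot: [[-0.872, 0.489, -0.003], [0.489, 0.872, -0.0], [0.003, -0.002, -1.0]]
ft_force: [-0.2, -0.4, -0.1]
gripper_width: 0.0429
grasp_force: 0.0
shift [-0.3  0.7 45.7] turn to grasp -0.3 turn to end 125.2 psi 150.7 end psi 25.8 j7 25.665996082131237 [ 0.01013387 -0.01175448  0.02262414] 19.65
```

```bash
python3 -m pendant '[[0,-0.3,0.7,25,0],[0,-0.3,0.7,40,0],[0,-0.3,0.7,45.5,0],[0,-0.3,0.7,45.5,0],[0,-0.3,0.7,45.5,0],[-1,-0.3,0.7,45.5,0],[-1,-0.3,0.7,45.5,0],[-1,-0.3,0.7,45.5,0],[-1,-0.3,0.7,45.5,0],[-1,-0.3,0.7,45.5,0]]' 60
python3 -m pendant '[[-1,0,0,0,8],[-1,0,0,0,16],[-1,0,0,0,24],[-1,0,0,0,32],[-1,0,0,0,40],[-1,0,0,0,48],[-1,0,0,0,56],[-1,0,0,0,64],[-1,0,0,0,72],[-1,0,0,0,80],[-1,0,0,0,88],[-1,0,0,0,96],[-1,0,0,0,104],[-1,0,0,0,112],[-1,0,0,0,118],[-1,0,0,0,118]]' 60
python3 kn.py -.06 0 -29
```

```text
time: 20.65
ee_pos: [0.4691, 0.1327, 0.0701]
tcp_rot: [[-0.873, 0.488, 0.001], [0.488, 0.873, -0.0], [-0.001, 0.0, -1.0]]
ft_force: [-0.4, -1.3, 6.2]
gripper_width: 0.0131
grasp_force: 59.1
time: 22.25
ee_pos: [0.4674, 0.1326, 0.0701]
tcp_rot: [[0.842, 0.54, -0.002], [0.54, -0.842, -0.001], [-0.002, -0.001, -1.0]]
ft_force: [-5.8, -1.4, 11.4]
gripper_width: 0.0126
grasp_force: 59.9
shift [0.2 0.9 2.1] turn to grasp -118.3 turn to end 125.2 psi 32.7 end psi 25.8 j7 -74.6563520656062 [-0.407692    1.1686759  -0.04566154] 22.25
```

```bash
python3 -m pendant '[[-1,0,0,0,4],[-1,0,0,0,7],[-1,0,0,0,9],[-1,0,0,0,11],[-1,0,0,0,11],[-1,0,0,0,11]]' 60
python3 kn.py -.06 0 -29
```

```text
time: 22.85
ee_pos: [0.4674, 0.1328, 0.0701]
tcp_rot: [[0.925, 0.379, -0.002], [0.379, -0.925, -0.002], [-0.002, 0.001, -1.0]]
ft_force: [-6.0, -2.3, 12.0]
gripper_width: 0.0132
grasp_force: 76.7
shift [0.4 0.9 2.1] turn to grasp -128.7 turn to end 125.2 psi 22.3 end psi 25.8 j7 -83.30755655019928 [-0.5173553   1.16103688  1.77302315] 22.85
```

The moment jumped to 1.8 N m, so red is at its stop. Release and go to yellow.

```bash
python3 -m pendant '[[0,0,0,0,0],[0,0,0,0,0],[0,0,0,0,0],[0,0,0,-30,0],[0,0,0,-50,0],[0,0,0,-50,0]]' 60
python3 kn.py .06 0 -34.5
```

```text
time: 23.45
ee_pos: [0.4705, 0.1332, 0.1215]
tcp_rot: [[0.929, 0.371, 0.005], [0.371, -0.929, 0.002], [0.005, -0.0, -1.0]]
ft_force: [0.7, 0.1, -0.2]
gripper_width: 0.043
grasp_force: 0.0
shift [104.9  52.7  54. ] turn to grasp -123.7 turn to end 119.7 psi 21.8 end psi 25.8 j7 -84.43135569655215 [ 0.02673546 -0.00512516  0.00302616] 23.45
```

```bash
python3 -m pendant '[[0,20,10,-40,-8],[0,50,25,-80,-16],[0,60,30,-80,-24],[0,60,30,-80,-32],[0,60,30,-80,-40],[0,60,30,-80,-48],[0,60,30,-80,-56],[0,60,30,-80,-64],[0,60,30,-80,-64],[0,60,30,-80,-64]]'
cat > ang.py <<'E'
import sys; from h import *
p=np.load('press.npy'); im,ci=snap('wrist'); hs=cv2.cvtColor(im,cv2.COLOR_RGB2HSV)
for x in(-.06,.06):
    for y in(0,.105):
        c=pw(p,[x,y,.094])[0]; u=proj(ci,c)[0]; 
        if not(35<u[0]<605 and 35<u[1]<445): print((x,y),'out',u); continue
        th=np.arange(0,360,1.); best=[]
        V,S=hs[...,2].astype(float),hs[...,1].astype(float)
        sc=np.where((S<80),V,0.)
        for t in th:  # mark: radial line 4..17 mm on -x half
            d=np.array([np.cos(np.radians(t)),np.sin(np.radians(t)),0]); q=proj(ci,c-d*np.linspace(.005,.015,11)[:,None]).round().astype(int); best.append(sc[q[:,1],q[:,0]].mean())
        b=cv2.GaussianBlur(np.array(best)[None],(9,1),2,borderType=cv2.BORDER_REFLECT)[0]; t=th[b.argmax()]; t=(t+180)%360-180
        print((x,y),'bar x angle',t,'score',b.max().round(),'joint deg',(np.degrees(p[2])-t)%360)
E
python3 ang.py; python3 kn.py .06 0 -34.5
```

```text
time: 24.45
ee_pos: [0.5352, 0.1269, 0.1985]
tcp_rot: [[0.077, 0.997, -0.001], [0.997, -0.077, -0.0], [-0.0, -0.001, -1.0]]
ft_force: [-1.2, -0.3, -0.2]
gripper_width: 0.0428
grasp_force: 0.0
(-0.06, 0) bar x angle -154.0 score 238.0 joint deg 149.80955575618015
(-0.06, 0.105) bar x angle -14.0 score 229.0 joint deg 9.809555756180139
(0.06, 0) bar x angle -34.0 score 240.0 joint deg 29.80955575618014
(0.06, 0.105) bar x angle -20.0 score 235.0 joint deg 15.809555756180139
shift [  0.3  52.8 130.6] turn to grasp -59.9 turn to end 119.7 psi 85.6 end psi 25.8 j7 -22.743822832872926 [-0.029238   -0.00340334 -0.04197772] 24.5
```

Red reads 149.8°, at its stop. Now yellow.

```bash
python3 -m pendant '[[0,0,30,30,-8],[0,0.3,53,60,-16],[0,0.3,53,80,-24],[0,0.3,53,80,-32],[0,0.3,53,80,-40],[0,0.3,53,80,-48],[0,0.3,53,80,-56],[0,0.3,53,80,-60],[0,0.3,53,80,-60],[0,0.3,53,110,-60],[0,0.3,53,125,-60],[0,0.3,53,129,-60],[0,0.3,53,129,-60],[0,0.3,53,129,-60],[-1,0.3,53,129,-60],[-1,0.3,53,129,-60],[-1,0.3,53,129,-60],[-1,0.3,53,129,-60],[-1,0.3,53,129,-60],[-1,0.3,53,129,-60]]' 60
python3 kn.py .06 0 -34.5
```

```text
time: 26.5
ee_pos: [0.5889, 0.1237, 0.0712]
tcp_rot: [[-0.827, 0.562, 0.001], [0.562, 0.827, 0.0], [-0.001, 0.001, -1.0]]
ft_force: [-1.3, 0.4, 5.5]
gripper_width: 0.0127
grasp_force: 59.7
shift [ 0.7 -1.   3.2] turn to grasp 0.3 turn to end 119.7 psi 145.8 end psi 25.8 j7 29.918310160303545 [-0.02431261  0.30169801 -0.03871008] 26.5
```

```bash
python3 -m pendant '[[-1,0,0,0,8],[-1,0,0,0,16],[-1,0,0,0,24],[-1,0,0,0,32],[-1,0,0,0,40],[-1,0,0,0,48],[-1,0,0,0,56],[-1,0,0,0,64],[-1,0,0,0,72],[-1,0,0,0,80],[-1,0,0,0,88],[-1,0,0,0,96],[-1,0,0,0,104],[-1,0,0,0,112],[-1,0,0,0,117],[-1,0,0,0,120],[-1,0,0,0,122],[-1,0,0,0,124],[-1,0,0,0,124],[-1,0,0,0,124]]' 60
python3 kn.py .06 0 -34.5
```

```text
time: 28.5
ee_pos: [0.5869, 0.1239, 0.0712]
tcp_rot: [[0.926, 0.379, -0.003], [0.379, -0.926, -0.001], [-0.003, 0.0, -1.0]]
ft_force: [-6.4, -1.0, 11.4]
gripper_width: 0.0127
grasp_force: 76.7
shift [0.6 0.9 3.2] turn to grasp -123.2 turn to end 119.7 psi 22.3 end psi 25.8 j7 -71.77250132469145 [-0.31430253  1.38852614  1.84140732] 28.5
```

```bash
python3 -m pendant '[[0,0,0,0,0],[0,0,0,0,0],[0,0,0,0,0],[0,0,0,-40,0],[0,0,0,-80,-8],[0,-20,-20,-127,-16],[0,-20,-20,-127,-24],[0,-20,-20,-127,-32],[0,-20,-20,-127,-40],[0,-20,-20,-127,-48],[0,-20,-20,-127,-56],[0,-20,-20,-127,-64],[0,-20,-20,-127,-64],[0,-20,-20,-127,-64]]' 60
python3 ang.py; python3 kn.py .06 .105 -19
```

```text
time: 29.9
ee_pos: [0.5623, 0.1345, 0.1971]
tcp_rot: [[0.077, 0.997, -0.0], [0.997, -0.077, -0.0], [-0.0, -0.0, -1.0]]
ft_force: [0.2, 0.7, 0.2]
gripper_width: 0.0425
grasp_force: 0.0
(-0.06, 0) bar x angle -154.0 score 236.0 joint deg 149.80955575618015
(-0.06, 0.105) bar x angle -14.0 score 226.0 joint deg 9.809555756180139
(0.06, 0) bar x angle -155.0 score 239.0 joint deg 150.80955575618015
(0.06, 0.105) bar x angle -20.0 score 236.0 joint deg 15.809555756180139
shift [ 95.8  25.9 129.1] turn to grasp -75.4 turn to end 135.2 psi 85.6 end psi 25.8 j7 -19.234795653434738 [-0.01313473  0.01540723  0.00814031] 29.95
```

Yellow is at its stop. Blue next.

```bash
python3 -m pendant '[[0,30,10,30,-8],[0,60,20,60,-16],[0,96,26,80,-24],[0,96,26,80,-32],[0,96,26,80,-40],[0,96,26,80,-48],[0,96,26,80,-56],[0,96,26,80,-64],[0,96,26,80,-72],[0,96,26,80,-75],[0,96,26,105,-75],[0,96,26,122,-75],[0,96,26,128,-75],[0,96,26,128,-75],[0,96,26,128,-75],[-1,96,26,128,-75],[-1,96,26,128,-75],[-1,96,26,128,-75],[-1,96,26,128,-75],[-1,96,26,128,-75]]' 60
python3 kn.py .06 .105 -19.5
```

```text
time: 31.95
ee_pos: [0.5959, 0.229, 0.0703]
tcp_rot: [[-0.944, 0.329, 0.002], [0.329, 0.944, 0.001], [-0.001, 0.001, -1.0]]
ft_force: [-0.3, -0.7, 5.4]
gripper_width: 0.0126
grasp_force: 60.2
shift [ 0.1 -1.1  2.3] turn to grasp 0.3 turn to end 134.7 psi 160.8 end psi 25.8 j7 37.89203592793512 [ 0.01074497  0.17807336 -0.0340398 ] 31.95
```

```bash
python3 -m pendant '[[-1,0,0,0,8.5],[-1,0,0,0,17],[-1,0,0,0,25.5],[-1,0,0,0,34],[-1,0,0,0,42.5],[-1,0,0,0,51],[-1,0,0,0,59.5],[-1,0,0,0,68],[-1,0,0,0,76.5],[-1,0,0,0,85],[-1,0,0,0,93.5],[-1,0,0,0,102],[-1,0,0,0,110],[-1,0,0,0,118],[-1,0,0,0,126],[-1,0,0,0,132],[-1,0,0,0,136],[-1,0,0,0,138.5],[-1,0,0,0,138.5],[-1,0,0,0,138.5]]' 60
python3 kn.py .06 .105 -19.5
```

```text
time: 33.95
ee_pos: [0.5953, 0.229, 0.0703]
tcp_rot: [[0.923, 0.385, 0.0], [0.385, -0.923, -0.001], [0.0, 0.001, -1.0]]
ft_force: [-1.7, -0.6, 7.7]
gripper_width: 0.013
grasp_force: 73.9
shift [-0.2  1.   2.3] turn to grasp -137.8 turn to end 134.7 psi 22.7 end psi 25.8 j7 -76.11479556117352 [-0.19816662  0.53509597  1.46288998] 33.95
```

```bash
python3 -m pendant '[[0,0,0,0,0],[0,0,0,0,0],[0,0,0,0,0],[0,0,0,-40,0],[0,0,0,-80,-8],[0,-30,16,-127,-16],[0,-60,32,-127,-24],[0,-90,48,-127,-32],[0,-90,48,-127,-40],[0,-90,48,-127,-48],[0,-90,48,-127,-56],[0,-90,48,-127,-64],[0,-90,48,-127,-64],[0,-90,48,-127,-64]]' 60
python3 ang.py; python3 kn.py -.06 .105 -14.3
```

```text
time: 35.35
ee_pos: [0.5302, 0.1497, 0.1961]
tcp_rot: [[0.068, 0.998, -0.0], [0.998, -0.068, -0.0], [-0.0, -0.0, -1.0]]
ft_force: [1.0, 0.1, 0.3]
gripper_width: 0.0426
grasp_force: 0.0
(-0.06, 0) bar x angle -154.0 score 237.0 joint deg 149.80955575618015
(-0.06, 0.105) bar x angle -14.0 score 231.0 joint deg 9.809555756180139
(0.06, 0) bar x angle -156.0 score 238.0 joint deg 151.80955575618015
(0.06, 0.105) bar x angle -155.0 score 234.0 joint deg 150.80955575618015
shift [ 83.1 -60.2 128.1] turn to grasp -79.6 turn to end 139.9 psi 86.1 end psi 25.8 j7 -18.211276654653 [ 0.04399996 -0.00890107 -0.03687689] 35.4
```

Blue is at its stop. Black last.

```bash
python3 -m pendant '[[0,30,-20,30,-8],[0,60,-40,60,-16],[0,83,-60,80,-24],[0,83,-60,80,-32],[0,83,-60,80,-40],[0,83,-60,80,-48],[0,83,-60,80,-56],[0,83,-60,80,-64],[0,83,-60,80,-72],[0,83,-60,80,-79.6],[0,83,-60,105,-79.6],[0,83,-60,121,-79.6],[0,83,-60,127,-79.6],[0,83,-60,127,-79.6],[0,83,-60,127,-79.6],[-1,83,-60,127,-79.6],[-1,83,-60,127,-79.6],[-1,83,-60,127,-79.6],[-1,83,-60,127,-79.6],[-1,83,-60,127,-79.6]]' 60
python3 kn.py -.06 .105 -14.3
```

```text
time: 37.4
ee_pos: [0.4764, 0.2376, 0.0702]
tcp_rot: [[-0.97, 0.243, 0.002], [0.243, 0.97, 0.002], [-0.001, 0.002, -1.0]]
ft_force: [-1.1, 1.5, 6.3]
gripper_width: 0.0128
grasp_force: 61.2
shift [ 0.4 -1.   2.2] turn to grasp 0.2 turn to end 139.9 psi 165.9 end psi 25.8 j7 40.5737690001905 [ 0.24944423  0.05391502 -0.05145501] 37.4
```

```bash
python3 -m pendant '[[-1,0,0,0,8.5],[-1,0,0,0,17],[-1,0,0,0,25.5],[-1,0,0,0,34],[-1,0,0,0,42.5],[-1,0,0,0,51],[-1,0,0,0,59.5],[-1,0,0,0,68],[-1,0,0,0,76.5],[-1,0,0,0,85],[-1,0,0,0,93.5],[-1,0,0,0,102],[-1,0,0,0,110],[-1,0,0,0,118],[-1,0,0,0,126],[-1,0,0,0,133],[-1,0,0,0,138],[-1,0,0,0,142],[-1,0,0,0,144],[-1,0,0,0,144]]' 60
python3 kn.py -.06 .105 -14.3
```

```text
time: 39.4
ee_pos: [0.4753, 0.2377, 0.0703]
tcp_rot: [[0.925, 0.38, -0.0], [0.38, -0.925, -0.0], [-0.001, -0.0, -1.0]]
ft_force: [-2.8, -0.4, 11.7]
gripper_width: 0.0126
grasp_force: 77.8
shift [0.1 1.  2.3] turn to grasp -143.4 turn to end 139.9 psi 22.3 end psi 25.8 j7 -76.00240046767406 [0.07566508 0.66093121 1.7272924 ] 39.4
```

```bash
python3 -m pendant '[[0,0,0,0,0],[0,0,0,0,0],[0,0,0,0,0],[0,0,0,-40,0],[0,0,0,-80,-8],[0,5,40,-127,-16],[0,10,80,-177,-24],[0,10,121,-177,-32],[0,10,121,-177,-40],[0,10,121,-177,-48],[1,10,121,-177,-56],[1,10,121,-177,-64],[1,10,121,-177,-64],[1,10,121,-177,-64]]' 60
python3 ang.py
python3 - <<'E'
from h import *
im,ci=snap('wrist','final'); p=np.load('press.npy'); om=orange(im)
for ex in(-.08,.08):
    c=proj(ci,pw(p,[ex,-.155,.06]))[0].astype(int); M=np.zeros_like(om); M[c[1]-45:c[1]+45,c[0]-25:c[0]+25]=1
    ys,xs=np.nonzero((om>0)&(M>0)); n=np.bincount(ys,minlength=480); r=np.nonzero(n>8)[0]
    print(ex,'orange rows',r.min(),r.max(),'col mean',xs.mean().round(1),'pred front top/bottom edge',proj(ci,pw(p,[[ex,-.13,.07],[ex,-.13,.05],[ex,-.18,.07]])).round(1).tolist())
print([(d['rect'],d['p']) for d in search_frame('scene','rodA')] if grab_frame('scene') is not None else 0)
h=orange(grab_frame('scene')); k,l,st,ce=cv2.connectedComponentsWithStats(h); print([(st[i].tolist()) for i in range(1,k) if st[i,4]>40]); print(env.sense()['time'])
E
```

```text
time: 40.8
ee_pos: [0.53, 0.1278, 0.246]
tcp_rot: [[0.075, 0.997, -0.001], [0.997, -0.075, -0.0], [-0.0, -0.001, -1.0]]
ft_force: [-0.6, -0.1, 0.3]
gripper_width: 0.0853
grasp_force: 0.0
(-0.06, 0) bar x angle -153.0 score 239.0 joint deg 148.80955575618015
(-0.06, 0.105) bar x angle -153.0 score 231.0 joint deg 148.80955575618015
(0.06, 0) bar x angle -156.0 score 241.0 joint deg 151.80955575618015
(0.06, 0.105) bar x angle -154.0 score 235.0 joint deg 149.80955575618015
-0.08 orange rows 351 388 col mean 234.5 pred front top/bottom edge [[233.0, 348.5], [237.2, 337.9], [236.2, 392.4]]
0.08 orange rows 351 387 col mean 394.5 pred front top/bottom edge [[397.8, 348.1], [393.7, 337.5], [394.9, 392.1]]
[([139.3, 301.5, 182.0, 335.0], 0.89), ([271.1, 225.4, 310.7, 252.9], 0.58), ([192.3, 334.8, 236.7, 369.7], 0.55), ([180.1, 266.5, 207.6, 291.1], 0.48)]
[[188, 66, 29, 20, 298], [193, 128, 25, 20, 279], [75, 180, 42, 30, 652], [580, 183, 60, 47, 2115], [337, 201, 22, 11, 94], [313, 217, 23, 12, 122], [368, 217, 23, 12, 106], [346, 219, 12, 8, 76], [345, 234, 24, 13, 119], [271, 237, 18, 13, 110], [412, 252, 46, 32, 347], [316, 263, 18, 15, 128], [394, 286, 28, 27, 220], [178, 395, 30, 27, 624], [226, 447, 18, 17, 176]]
41.05
```

Both handle faces line up at row 351, no loose orange rod is left on the bench, and all four knobs read about 150°. Handing in.

```bash
python3 -c "
from bench import env
print(env.close_job())"
```

```text
the job is handed in; nothing more can be done
None
```

The job is handed in with no verdict returned: both orange rods found on the bench are fully home (eyelets 1 and 3), and the red, yellow, blue and black knobs were then turned in that order to their end stops, at about 41 s of the 210 s allowed.

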